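# Load the syrup tins into the turn-over basket, close up the row and fold the lid down

## Robot

A 7-joint arm with a two-finger parallel gripper is mounted at the origin on the work surface. World frame = base frame: x ahead of the robot, y to its left, z up, the work surface at z = 0. Lengths are in m, angles in rad, forces in N, time in s.
With the tool pointing down it reaches from about 0.425 to 0.8 m from the base axis. Payload 8.3 kg.
Tool frame: the origin (TCP) lies midway between the tips of the shut fingers; the grasp point (between the pads) lies 19 mm behind it; z points along the fingers, y is the line along which they close (so a half turn about z gives the same grasp; the last joint's range is limited). The gripper opens to 85 mm and grips with 20 to 120 N. Pads are 22 mm wide; open, the fingers measure 114 mm over their backs; the gripper's body (76 mm by 85 mm) begins 54 mm behind the grasp point. The pads swing forward as they close: fully open they stand 13 mm farther back than shut.
Start: joints at [1.037, 0.383, 0.016, 1.37, -0.006, 1.388, -0.046], TCP at [0.284, -0.557, 0.231] pointing down, gripper open.
Joint ranges: [-2.95, 2.95], [-0.25, 2.06], [-1.52, 1.56], [0.18, 2.33], [-1.44, 4.58], [0.02, 2.06], [-3.01, 3.01]. Speed limits (rad/s): [2.39, 2.39, 3.01, 3.01, 3.14, 3.14, 3.14].

## Interface

Orientations are given as a unit quaternion [w, x, y, z].
In Python, from bench import robot, vision gives the robot as it stands.
- The arm moves only by the tool servo_tool, never from a script. Its arguments are lists of equal length, an entry for each row: "xyz": the shift along the world's x, y, z in mm, a list of three; "rotation": the turn, a rotation vector about the world's x, y, z in degrees, a list of three; "claw": the opening, from -1 (shut) to 1 (fully open), so that 0 is half open. In form: {"xyz": [[x, y, z], ...], "rotation": [[ax, ay, az], ...], "claw": [claw, ...]}. A call has 1 to 20 rows; each row shifts and turns the commanded pose from where the row before left it; what a row does not reach is not made up. A row lasts 1/10 s, in which the tool goes at most 50 mm and 8.59 degrees, less where a joint would pass 70% of its speed; a pose out of reach is approached as far as the arm can. A call with a gripper value outside its range is refused whole. The fingers move at their own pace and stop on an object; "squeeze" is the grip in N (left out, the last holds). Time passes only in rows, so rows that do not move let the fingers close. It gives the time, the measured TCP pose, the force, the opening and the grip force at its end, in the units of the state.
- robot.state(): the state, without advancing time (a new reading comes with each control period).
- vision.read_camera(name): name is "scene" or "top" or "wrist"; returns a dict with "img" (420x560x3 uint8, red, green, blue), "fov_y" (degrees; the focal length in pixels is half the picture's height over the tangent of half this angle, whatever the lens; pixels are square), "cx", "cy" (the principal point, pixels), "view" (4x4, takes a point from world to camera coordinates); the wrist camera has in their place "hand_eye" (4x4, takes a point from camera to tool coordinates, whose origin is the TCP and whose axes are the flange's). Camera axes: x right, y down, z forward; pixel columns grow to the right and rows downward; lengths in m; the calibration is good to about 2 mm. A picture is of the moment at which its call begins: read the wrist's pose just before it. There is no depth.
- robot.job_done(): hands the job in; it is judged then, once.
The state is a dict: "t": time; "joints": joint angles; "dq": joint speeds; "joint_efforts": joint torques, N m; "eef_pos": TCP position; "tcp_rot": TCP orientation; "wrist_force": force on the tool from outside, world axes, zero at the start; "ft_torque": the same for the moment, N m; "opening": finger opening in m; "grasp_force": force on a finger pad.
Only numpy, scipy, OpenCV 4.12 (cv2) and the standard library are available. Lean on these libraries where they do the work, as an engineer would, in place of code of your own. Each camera call takes 0.05 s, during which the arm holds its last target. There are 200 camera calls.

## Task

Get the hot-filled syrup tins ready to be turned over in the row basket: fold the lid right back, stand every tin that is on the flat sheet upright and square in the channel between the end wall and the sliding stop, and push the stop up until the row is snug with no gaps. Then fold the hold-down lid fully down over the tins, and leave the things standing around on the bench where they are (spare caps on the sheet do not matter).

Things in the scene. Friction and masses are not known exactly. Their poses are not given: they have to be found in the camera images.
- tin1: syrup tin, upright yellow can with white-and-red label panels: 70 (its x) x 50 (its y) x 84 mm high, plus a white cap 26 mm across, 14 mm high, centred on top (98 mm in all). Origin: centre of its underside, z up. 0.27 to 0.41 kg. Starts standing on the sheet; absent (None from the start) in some runs: pack those that are there
- tin2: syrup tin, upright yellow can with white-and-red label panels: 70 (its x) x 50 (its y) x 84 mm high, plus a white cap 26 mm across, 14 mm high, centred on top (98 mm in all). Origin: centre of its underside, z up. 0.27 to 0.41 kg. Starts standing on the sheet; absent (None from the start) in some runs: pack those that are there
- tin3: syrup tin, upright yellow can with white-and-red label panels: 70 (its x) x 50 (its y) x 84 mm high, plus a white cap 26 mm across, 14 mm high, centred on top (98 mm in all). Origin: centre of its underside, z up. 0.27 to 0.41 kg. Starts standing on the sheet; absent (None from the start) in some runs: pack those that are there
- tin4: syrup tin, upright yellow can with white-and-red label panels: 70 (its x) x 50 (its y) x 84 mm high, plus a white cap 26 mm across, 14 mm high, centred on top (98 mm in all). Origin: centre of its underside, z up. 0.27 to 0.41 kg. Starts standing on the sheet; absent (None from the start) in some runs: pack those that are there
- basket: fixed steel row basket; origin under its middle, on the bench. Its y runs along the row, its x across it, away from the robot. Floor 4 mm thick. Channel 78 mm wide (x -39 to 39) between guide rails 30 mm high with flared lips to 41 mm; a tin's 70 mm side goes across it. End wall at the -y end, inner face y = -184, 90 mm high; sliding stop at the +y end. Lid hinge posts 114 mm high at x 67, y -194 and 214
- wall_face (a point): foot of the end wall's inner face, at floor level in the middle of the channel (basket x 0, y -184, z 4 mm); axes as the basket's
- stop (a joint): sliding end stop (plate 70 mm wide, top 78 mm above the bench), m: 0 = drawn fully back, grows as it is pushed towards the end wall, up to 0.235. Clear length between end wall and stop = 0.328 - value. Stiff slide (about 3 N), stays where it is left. Starts between 0.05 and 0.22
- stop_face (a point): point on the stop's face that meets the tins, mid-width, 44 mm above the bench; axes as the basket's (tins lie on its -y side)
- stop_grip (a point): red upright round post, 22 mm across, on the stop's side away from the tins, its axis 46 mm from the face (basket y = 190 mm at joint 0): the point is on the axis, 78 mm above the bench, 12 mm below the post's top; 30 mm free between post and plate. A low foot (10 mm above the bench) joins them
- lid (a joint): hold-down lid, rad: 0 = folded fully down, level over the row; grows as its near edge is lifted and folded away from the robot; 1.9 = folded right back. Friction hinge, stays at any angle; about 3 N at the bar moves it. Starts between 0 and 0.6
- lid_hinge (a point): middle of the lid's hinge axis, which runs along the basket's y: basket x 67, y 10 mm, 112 mm above the bench
- lid_bar (a point): middle of the lid's blue round pull bar: 12 mm thick, 118 mm long along the basket's y, 153 mm from the hinge axis; lid down: on the robot's side, 112 mm above the bench. The lid is an open frame of flat bars 4 mm thick, 390 mm long, reaching 113 mm from the hinge; 34 mm free between frame and bar; two arms 102 mm apart join them
- sheet: fixed flat steel sheet without a rim, 280 (x) x 250 (y) x 3 mm, on which the tins start. Origin: centre of its underside. Two loose spare caps (26 mm across) lie on it; they do not matter
- jug: bystander: amber glass syrup jug, 80 mm across, 175 mm high; origin centre of underside
- labels: bystander: roll of white labels standing on end, 100 mm across, 60 mm high; origin centre of underside
- sample_cup: bystander: tall steel sample cup, 52 mm across, 150 mm high; origin centre of underside
- cap_tub: bystander: clear tub 160 x 120 x 70 mm; origin centre of underside
- sanitizer: bystander: white bottle 68 mm across, 190 mm high; origin centre of underside
- spanner: bystander: spanner 200 mm long lying on the bench
- meter_case: bystander: grey instrument case 70 x 170 x 45 mm; origin centre of underside
There are look-alikes about, which are no part of the job. What is shaped like the tin3 but blue or turquoise is not meant.

How it is judged:
On the way, in this order (a step that is already met when the one before it is completed fails the run):
1. the lid is folded back out of the way (beyond 1.5 rad) (value of joint lid above 1.5 rad), for 0.2 s.
2. all tins stand upright and square on the basket's floor in a closed row from the end wall, with the stop snug against the last (angle between each of tin1, tin2, tin3, tin4's own z axis and vertical below 0.1 rad and angle between the x axis of each of tin1, tin2, tin3, tin4 and the x axis of basket, either way round below 0.1 rad and z of tin1 in the frame of wall_face between -0.004 and 0.006 m and x of tin1 in the frame of wall_face between -0.012 and 0.012 m and (y of tin1 in the frame of wall_face between 0.021 and 0.029 m or (y of tin1 in the frame of wall_face between 0.071 and 0.0815 m and (y of tin2 in the frame of wall_face between 0.021 and 0.029 m or y of tin3 in the frame of wall_face between 0.021 and 0.029 m or y of tin4 in the frame of wall_face between 0.021 and 0.029 m)) or (y of tin1 in the frame of wall_face between 0.121 and 0.134 m and (y of tin2 in the frame of wall_face between 0.071 and 0.0815 m or y of tin3 in the frame of wall_face between 0.071 and 0.0815 m or y of tin4 in the frame of wall_face between 0.071 and 0.0815 m)) or (y of tin1 in the frame of wall_face between 0.171 and 0.1865 m and (y of tin2 in the frame of wall_face between 0.121 and 0.134 m or y of tin3 in the frame of wall_face between 0.121 and 0.134 m or y of tin4 in the frame of wall_face between 0.121 and 0.134 m))) and z of tin2 in the frame of wall_face between -0.004 and 0.006 m and x of tin2 in the frame of wall_face between -0.012 and 0.012 m and (y of tin2 in the frame of wall_face between 0.021 and 0.029 m or (y of tin2 in the frame of wall_face between 0.071 and 0.0815 m and (y of tin1 in the frame of wall_face between 0.021 and 0.029 m or y of tin3 in the frame of wall_face between 0.021 and 0.029 m or y of tin4 in the frame of wall_face between 0.021 and 0.029 m)) or (y of tin2 in the frame of wall_face between 0.121 and 0.134 m and (y of tin1 in the frame of wall_face between 0.071 and 0.0815 m or y of tin3 in the frame of wall_face between 0.071 and 0.0815 m or y of tin4 in the frame of wall_face between 0.071 and 0.0815 m)) or (y of tin2 in the frame of wall_face between 0.171 and 0.1865 m and (y of tin1 in the frame of wall_face between 0.121 and 0.134 m or y of tin3 in the frame of wall_face between 0.121 and 0.134 m or y of tin4 in the frame of wall_face between 0.121 and 0.134 m))) and z of tin3 in the frame of wall_face between -0.004 and 0.006 m and x of tin3 in the frame of wall_face between -0.012 and 0.012 m and (y of tin3 in the frame of wall_face between 0.021 and 0.029 m or (y of tin3 in the frame of wall_face between 0.071 and 0.0815 m and (y of tin1 in the frame of wall_face between 0.021 and 0.029 m or y of tin2 in the frame of wall_face between 0.021 and 0.029 m or y of tin4 in the frame of wall_face between 0.021 and 0.029 m)) or (y of tin3 in the frame of wall_face between 0.121 and 0.134 m and (y of tin1 in the frame of wall_face between 0.071 and 0.0815 m or y of tin2 in the frame of wall_face between 0.071 and 0.0815 m or y of tin4 in the frame of wall_face between 0.071 and 0.0815 m)) or (y of tin3 in the frame of wall_face between 0.171 and 0.1865 m and (y of tin1 in the frame of wall_face between 0.121 and 0.134 m or y of tin2 in the frame of wall_face between 0.121 and 0.134 m or y of tin4 in the frame of wall_face between 0.121 and 0.134 m))) and z of tin4 in the frame of wall_face between -0.004 and 0.006 m and x of tin4 in the frame of wall_face between -0.012 and 0.012 m and (y of tin4 in the frame of wall_face between 0.021 and 0.029 m or (y of tin4 in the frame of wall_face between 0.071 and 0.0815 m and (y of tin1 in the frame of wall_face between 0.021 and 0.029 m or y of tin2 in the frame of wall_face between 0.021 and 0.029 m or y of tin3 in the frame of wall_face between 0.021 and 0.029 m)) or (y of tin4 in the frame of wall_face between 0.121 and 0.134 m and (y of tin1 in the frame of wall_face between 0.071 and 0.0815 m or y of tin2 in the frame of wall_face between 0.071 and 0.0815 m or y of tin3 in the frame of wall_face between 0.071 and 0.0815 m)) or (y of tin4 in the frame of wall_face between 0.171 and 0.1865 m and (y of tin1 in the frame of wall_face between 0.121 and 0.134 m or y of tin2 in the frame of wall_face between 0.121 and 0.134 m or y of tin3 in the frame of wall_face between 0.121 and 0.134 m))) and y of any of tin1, tin2, tin3, tin4 in the frame of stop_face above -0.03 m), for 0.2 s.
3. the lid is folded fully down over the tins (value of joint lid below 0.06 rad), for 0.2 s.
At the end, for the whole second after the job is handed in: every tin present stands at rest on the basket's floor, upright and square within 0.1 rad; first tin within 4 mm of the end wall, under about 2.5 mm from tin to tin, stop within 5 mm of the last; lid down within 0.06 rad (all of step 2 and linear speed of each of tin1, tin2, tin3, tin4 below 0.02 m/s and value of joint lid below 0.06 rad and velocity of joint lid below 0.05 rad/s); the robot touches nothing.
It fails at once if a bystander on the bench is moved by more than 3 cm (distance of any of jug, labels, sample_cup, cap_tub, sanitizer, spanner, meter_case from where it was at the start of the episode above 0.03 m).
Of tin1, tin2, tin3, tin4 only 2 to 4 are there at a start; the rules pass over those that are not, and their reading is None.
At some moment in a run one of tin1, tin2, tin3, tin4 may be knocked a few centimetres aside while the robot is not near it.
It also fails if it takes over 210 s, if anything falls off the work surface, if the arm or the gripper's body presses on something with over 40 N, if the wrist force passes 120 N, or if a joint passes its speed limit or range.

## Working session

There is one attempt and no reset: what is moved stays moved. The work goes in short steps, Python scripts to look and compute and a tool call to move; the robot and the scene stay as the last step left them, time stands still between calls to the robot, and variables do not carry over. Pictures are saved under pics/ and viewed, at most 15 in all, crops included, and the job is handed in when it is done.

Besides the shell and the picture viewer there is one more tool, called after ">>>" by a JSON object that holds its "api" and its "payload", one argument or row to a line. servo_tool: Moves the arm, as the interface text tells. Its arguments: {"type":"object","properties":{"xyz":{"type":"array","items":{"type":"array","items":{"type":"number"}}},"rotation":{"type":"array","items":{"type":"array","items":{"type":"number"}}},"claw":{"type":"array","items":{"type":"number"}},"squeeze":{"type":"number"}},"required":["xyz","rotation","claw"]}

```bash
mkdir -p pics; ls; python3 - <<'E'
from bench import robot, vision
import cv2,numpy as np
s=robot.state(); print({k:np.round(v,3) for k,v in s.items()})
for n in ("scene","top"):
    c=vision.read_camera(n); cv2.imwrite(f"pics/{n}0.png",c["img"][:,:,::-1]); print(n,c["fov_y"],c["cx"],c["cy"],np.round(c["view"],3).tolist())
c=vision.read_camera("wrist");print(c["fov_y"],c["cx"],c["cy"],np.round(c["hand_eye"],3).tolist())
E
```

```text
pics
{'t': np.float64(0.0), 'joints': array([ 1.037,  0.384,  0.016,  1.371, -0.006,  1.388, -0.047]), 'dq': array([-0.   , -0.   ,  0.   ,  0.001, -0.002,  0.   , -0.   ]), 'joint_efforts': array([ 0.0000e+00, -6.2758e+01,  8.4400e-01, -3.7182e+01,  1.7000e-02,
        1.4000e-02, -0.0000e+00]), 'eef_pos': array([ 0.283, -0.557,  0.23 ]), 'tcp_rot': array([-0.001,  0.972,  0.233, -0.   ]), 'wrist_force': array([-0.705, -0.805, -0.495]), 'ft_torque': array([ 0.011, -0.017, -0.021]), 'grasp_force': np.float64(0.0), 'opening': np.float64(0.086)}
scene 56.5964287395048 280.2980197979398 207.31674538737934 [[0.583, 0.812, 0.015, -0.317], [0.496, -0.341, -0.798, -0.201], [-0.643, 0.473, -0.602, 1.624], [0.0, 0.0, 0.0, 1.0]]
top 43.753763481362554 281.04083572760925 208.21888722402073 [[0.068, -0.998, 0.002, -0.031], [-0.978, -0.067, -0.199, 0.512], [0.199, 0.012, -0.98, 1.47], [0.0, 0.0, 0.0, 1.0]]
60.89009069024055 283.4806274408088 210.3524465081839 [[0.0, -0.948, -0.318, 0.082], [1.0, 0.0, 0.0, 0.0], [-0.0, -0.318, 0.948, -0.143], [0.0, 0.0, 0.0, 1.0]]
```

View pics/scene0.png

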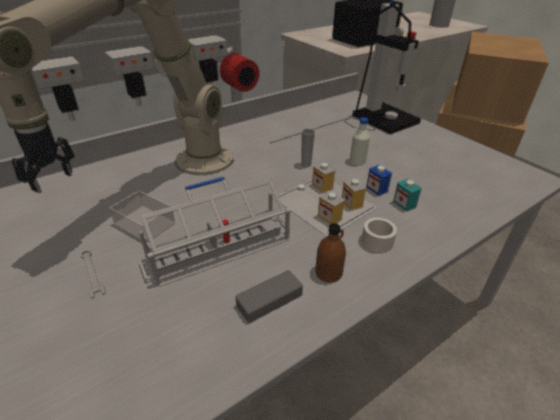

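View pics/top0.png

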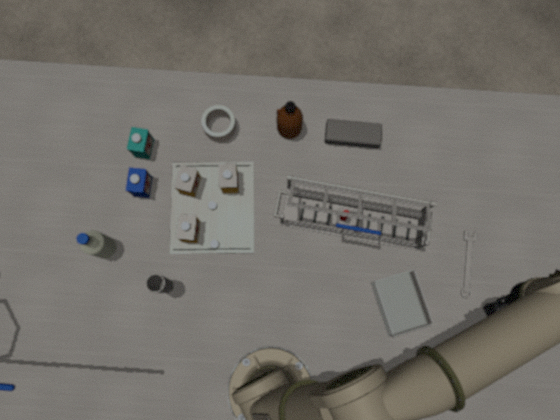

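The top view shows the basket at about (283–432, 180–245), with the end wall on the right (−y), the red stop post near (345,215) and the blue bar near (358,229). Three yellow tins stand at (229,172), (187,178) and (187,227). The look-alikes are the blue can (139,182) and the teal can (140,142). The spare caps at (212,205) and (213,244) don't matter.

```bash
cat > h.py <<'E'
from bench import robot, vision
import cv2,numpy as np
from scipy.spatial.transform import Rotation as R
def cam(n):
    s=robot.state() if n=="wrist" else None
    c=vision.read_camera(n); c["f"]=210/np.tan(np.radians(c["fov_y"]/2))
    if n=="wrist":
        T=np.eye(4); w,x,y,z=s["tcp_rot"]; T[:3,:3]=R.from_quat([x,y,z,w]).as_matrix(); T[:3,3]=s["eef_pos"]
        c["view"]=np.linalg.inv(T@np.array(c["hand_eye"]))
    c["bgr"]=c["img"][:,:,::-1].copy()
    return c
def ray(c,u,v):
    V=np.array(c["view"]); d=V[:3,:3].T@np.array([(u-c["cx"])/c["f"],(v-c["cy"])/c["f"],1]); o=-V[:3,:3].T@V[:3,3]
    return o,d
def onz(c,u,v,z):
    o,d=ray(c,u,v); return o+d*(z-o[2])/d[2]
def two(c1,p1,c2,p2):
    o1,d1=ray(c1,*p1);o2,d2=ray(c2,*p2)
    A=np.stack([d1,-d2],1); k=np.linalg.lstsq(A,o2-o1,rcond=None)[0]
    a,b=o1+k[0]*d1,o2+k[1]*d2; return (a+b)/2,np.linalg.norm(a-b)
def proj(c,p):
    q=np.array(c["view"])@np.append(p,1); return q[:2]/q[2]*c["f"]+[c["cx"],c["cy"]]
def blobs(c,lo,hi,amin=15):
    h=cv2.cvtColor(c["bgr"],cv2.COLOR_BGR2HSV); m=cv2.inRange(h,np.array(lo),np.array(hi))
    n,l,st,ce=cv2.connectedComponentsWithStats(m)
    return [(st[i][4],tuple(np.round(ce[i],1)),cv2.minAreaRect(np.argwhere(l==i)[:,::-1].astype(np.float32))) for i in range(1,n) if st[i][4]>=amin]
E
python3 - <<'E'
from h import *
t=cam("top");s=cam("scene")
a=cv2.resize(t["bgr"][165:255,270:440],None,fx=4.5,fy=4.5,interpolation=cv2.INTER_CUBIC)
b=cv2.resize(s["bgr"][170:285,130:300],None,fx=4.5,fy=4.5,interpolation=cv2.INTER_CUBIC)
cv2.imwrite("pics/a.png",a);cv2.imwrite("pics/b.png",b)
for c,n in((t,"t"),(s,"s")):
  print(n,"blue",[(x[0],x[1],x[2]) for x in blobs(c,(108,120,60),(128,255,255))])
  print(n,"red",[(x[0],x[1]) for x in blobs(c,(0,150,60),(6,255,255))],[(x[0],x[1]) for x in blobs(c,(174,150,60),(180,255,255))])
E
```

```text
t blue [(np.int32(317), (np.float64(136.5), np.float64(180.7)), ((136.02999877929688, 180.29000854492188), (17.677669525146484, 24.324474334716797), 8.130102157592773)), (np.int32(137), (np.float64(358.2), np.float64(228.8)), ((358.0954284667969, 228.4513702392578), (45.0627326965332, 4.112188339233398), 9.865806579589844)), (np.int32(85), (np.float64(82.3), np.float64(238.3)), ((82.5, 238.5), (9.0, 11.0), 90.0)), (np.int32(67), (np.float64(5.9), np.float64(386.7)), ((6.5, 386.5), (5.0, 13.0), 90.0))]
t red [] []
s blue [(np.int32(38), (np.float64(363.8), np.float64(119.4)), ((363.5, 119.5), (5.0, 7.0), 90.0)), (np.int32(243), (np.float64(381.8), np.float64(179.2)), ((382.1341857910156, 178.70729064941406), (27.245010375976562, 18.452106475830078), 72.34988403320312)), (np.int32(78), (np.float64(204.2), np.float64(182.9)), ((204.57470703125, 182.78009033203125), (2.0613012313842773, 38.06965637207031), 75.0685806274414))]
s red [(np.int32(17), (np.float64(412.4), np.float64(34.7))), (np.int32(580), (np.float64(236.3), np.float64(68.9))), (np.int32(16), (np.float64(225.2), np.float64(221.6))), (np.int32(31), (np.float64(226.0), np.float64(237.4)))] []
```

View pics/a.png

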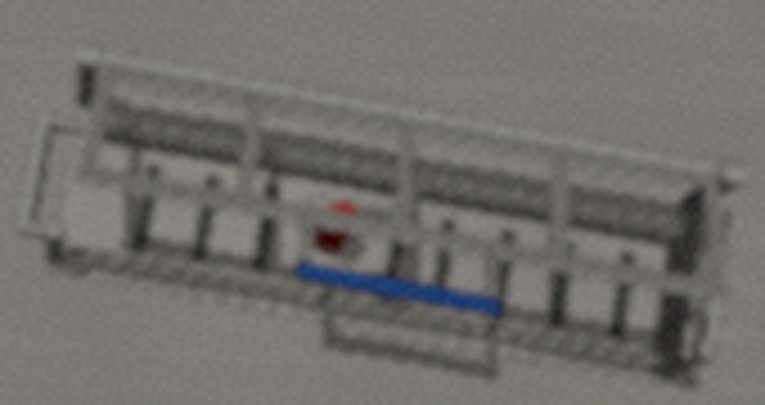

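View pics/b.png

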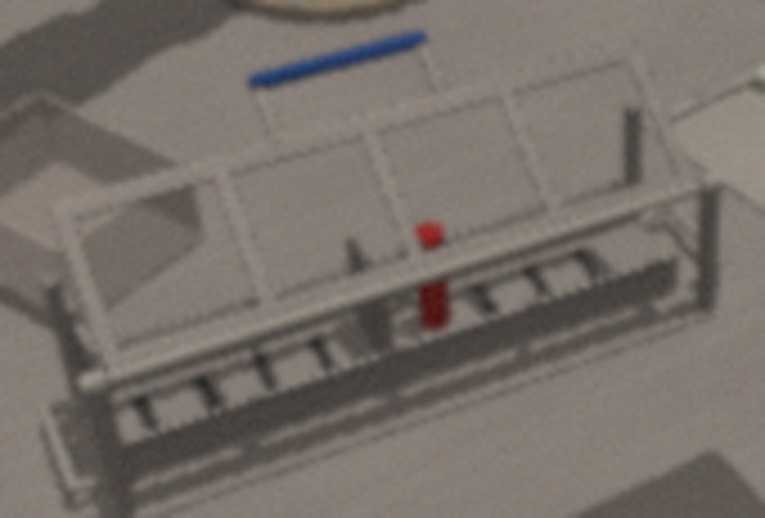

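The crops show the lid raised a little. The hinge rod runs from (288,177) to (434,205) in the top view, and the stop plate stands just on the −y side of the red post.

```bash
python3 - <<'E'
from h import *
t=cam("top");s=cam("scene")
P,e=two(t,(288.2,177.2),s,(287.8,211.1));Q,e2=two(t,(434.4,204.6),s,(150,254.4));print("hinge",P,e,Q,e2,np.linalg.norm(P-Q))
for p in((288.2,177.2),(434.4,204.6)): print(onz(t,*p,.112))
b,e=two(t,(358.2,228.8),s,(204.2,182.9));print("bar",b,e)
bl=[x for x in blobs(t,(108,120,60),(128,255,255)) if abs(x[1][0]-358)<3][0]; bx=cv2.boxPoints(bl[2]);print(bx)
g=two(t,(346,211.5),s,(225.5,220.5));print("grip top approx",g)
# tins: yellow masks and white caps
for c,n,roi in((t,"t",(165,160,255,250)),(s,"s",(310,155,370,230))):
    h=cv2.cvtColor(c["bgr"],cv2.COLOR_BGR2HSV)
    for lo,hi in (((12,90,80),(32,255,255)),):
        print(n,[(x[0],x[1],x[2]) for x in blobs(c,lo,hi) if roi[0]<x[1][0]<roi[2] and roi[1]<x[1][1]<roi[3]])
a=cv2.resize(t["bgr"][155:260,160:260],None,fx=5.5,fy=5.5,interpolation=cv2.INTER_CUBIC)
cv2.imwrite("pics/c.png",a)
E
```

```text
hinge [ 0.59302379 -0.00995627  0.10670831] 0.0006144198643861259 [ 0.54172531 -0.42026227  0.11167004] 0.006637837541762055 0.4135301285920761
[ 0.59144436 -0.01022841  0.112     ]
[ 0.54061553 -0.42338615  0.112     ]
bar [ 0.44268132 -0.20144567  0.19763136] 3.340100285315424e-05
[[335.71375 226.64586]
 [336.30823 223.22752]
 [380.53577 230.91927]
 [379.94128 234.3376 ]]
grip top approx (array([ 0.50878593, -0.17858777,  0.09156565]), np.float64(0.0028551247961920542))
t []
s [(np.int32(244), (np.float64(325.4), np.float64(180.9)), ((322.54052734375, 180.2567596435547), (20.878671646118164, 21.371870040893555), 9.462322235107422)), (np.int32(550), (np.float64(343.9), np.float64(205.0)), ((341.0786437988281, 201.82582092285156), (28.831939697265625, 54.16588592529297), 57.9946174621582))]
```

View pics/c.png

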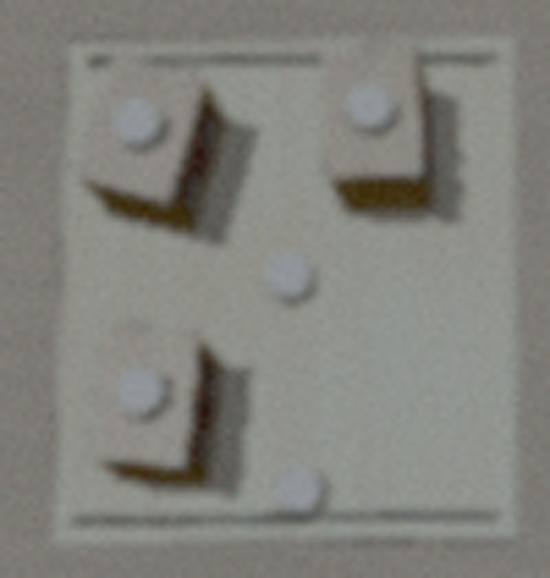

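>>> {"api": "servo_tool", "payload": {
  "xyz": [
    [13,30,10],
    [13,30,10],
    [13,30,10],
    [13,30,10],
    [13,30,10],
    [13,30,10],
    [13,30,10],
    [13,30,0],
    [13,30,0],
    [13,30,0],
    [14,28,0],
    [14,28,0]
  ],
  "rotation": [
    [0,0,4.7],
    [0,0,4.7],
    [0,0,4.7],
    [0,0,4.7],
    [0,0,4.7],
    [0,0,4.7],
    [0,0,4.7],
    [0,0,4.7],
    [0,0,4.7],
    [0,0,4.7],
    [0,0,4.7],
    [0,0,4.3]
  ],
  "claw": [-0.3,-0.3,-0.3,-0.3,-0.3,-0.3,-0.3,-0.3,-0.3,-0.3,-0.3,-0.3],
  "squeeze": 40
}}

```text
t: 1.55
eef_pos: [0.4419, -0.1997, 0.3015]
tcp_rot: [0.0, 0.748, 0.664, 0.0]
wrist_force: [0.2, 0.3, -0.2]
opening: 0.0296
grasp_force: 0.0
```

```bash
cat > st.py <<'E'
from h import *
def st():
    s=robot.state(); w,x,y,z=s["tcp_rot"]; M=R.from_quat([x,y,z,w]).as_matrix()
    print("t",round(s["t"],2),"tcp",np.round(s["eef_pos"]*1000,1) if hasattr(s["eef_pos"],'shape') else s["eef_pos"],"yaw y",round(float(np.degrees(np.arctan2(M[1,1],M[0,1]))),1),"z",np.round(M[:,2],3),"open",round(float(s["opening"])*1000,1),"gf",round(float(s["grasp_force"]),1),"F",np.round(s["wrist_force"],1),"q",np.round(s["joints"],2))
E
python3 - <<'E'
from st import *
st(); c=cam("wrist"); cv2.imwrite("pics/w1.png",c["bgr"])
for x in blobs(c,(100,100,40),(130,255,255),80):
    print(x); 
    for p in [x[1],*cv2.boxPoints(x[2])]: print(np.round(onz(c,*p,.198),4))
E
```

```text
t 1.55 tcp [ 441.9 -199.7  301.5] yaw y -6.8 z [ 0. -0. -1.] open 29.6 gf 0.0 F [ 0.2  0.3 -0.2] q [ 0.68  0.07 -0.34  1.6   0.02  1.47  0.22]
(np.int32(2544), (np.float64(284.8), np.float64(203.4)), ((285.0, 205.5), (157.0, 16.0), 90.0))
[ 0.4435 -0.1956  0.198 ]
[ 0.4447 -0.1413  0.198 ]
[ 0.4554 -0.1426  0.198 ]
[ 0.4422 -0.2619  0.198 ]
[ 0.4298 -0.2604  0.198 ]
```

View pics/w1.png

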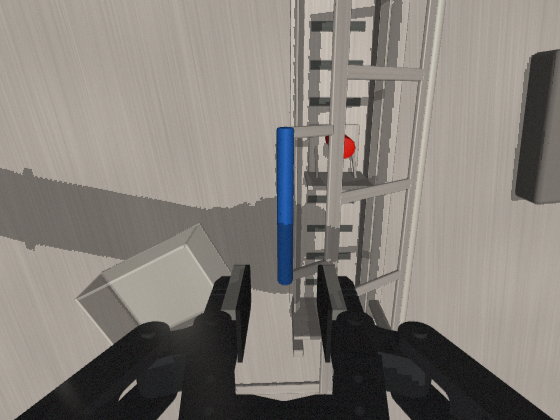

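The wrist view shows the blue bar at (285,205), upright in the picture, so it lines up with the jaws. Its measured length is 120 mm, as it should be. Next I descend and grip it.

>>> {"api": "servo_tool", "payload": {
  "xyz": [
    [1,0,-40],
    [0,0,-40],
    [0,0,-40],
    [0,0,0],
    [0,0,0],
    [0,0,0],
    [0,0,0],
    [0,0,0]
  ],
  "rotation": [
    [0,0,0],
    [0,0,0],
    [0,0,0],
    [0,0,0],
    [0,0,0],
    [0,0,0],
    [0,0,0],
    [0,0,0]
  ],
  "claw": [-0.3,-0.3,-0.3,-0.3,-1,-1,-1,-1]
}}

```text
t: 2.4
eef_pos: [0.443, -0.2013, 0.1831]
tcp_rot: [0.001, 0.749, 0.662, 0.0]
wrist_force: [-5.9, 1.9, 4.8]
opening: 0.0106
grasp_force: 39.8
```

```bash
python3 - <<'E'
from st import *
st()
th=np.linspace(.6,1.86,20); ex=np.array([.9925,-.122])
P=np.array([np.r_[-.153*np.cos(a)*ex,.153*np.sin(a)] for a in th])*1000
print(np.round(np.diff(P,axis=0)).astype(int).tolist(), P[-1]-P[0])
E
```

```text
t 2.4 tcp [ 443.  -201.3  183.1] yaw y -7.0 z [ 0.002 -0.001 -1.   ] open 10.6 gf 39.8 F [-5.9  1.9  4.8] q [ 0.68  0.13 -0.35  1.8   0.05  1.21  0.2 ]
[[6, -1, 8], [6, -1, 8], [7, -1, 7], [7, -1, 7], [8, -1, 6], [8, -1, 6], [9, -1, 5], [9, -1, 5], [9, -1, 4], [9, -1, 3], [10, -1, 3], [10, -1, 2], [10, -1, 1], [10, -1, 1], [10, -1, 0], [10, -1, -1], [10, -1, -1], [10, -1, -2], [10, -1, -3]] [168.63594808 -20.72905357  60.25580788]
```

>>> {"api": "servo_tool", "payload": {
  "xyz": [
    [6,-1,8],
    [6,-1,8],
    [7,-1,7],
    [7,-1,7],
    [8,-1,6],
    [8,-1,6],
    [9,-1,5],
    [9,-1,5],
    [9,-1,4],
    [9,-1,3],
    [10,-1,3],
    [10,-1,2],
    [10,-1,1],
    [10,-1,1],
    [10,-1,0],
    [10,-1,-1],
    [10,-1,-1],
    [10,-1,-2],
    [10,-1,-3],
    [0,0,0]
  ],
  "rotation": [
    [0,0,0],
    [0,0,0],
    [0,0,0],
    [0,0,0],
    [0,0,0],
    [0,0,0],
    [0,0,0],
    [0,0,0],
    [0,0,0],
    [0,0,0],
    [0,0,0],
    [0,0,0],
    [0,0,0],
    [0,0,0],
    [0,0,0],
    [0,0,0],
    [0,0,0],
    [0,0,0],
    [0,0,0],
    [0,0,0]
  ],
  "claw": [-1,-1,-1,-1,-1,-1,-1,-1,-1,-1,-1,-1,-1,-1,-1,-1,-1,-1,-1,-1]
}}

```text
t: 4.4
eef_pos: [0.6126, -0.2216, 0.2416]
tcp_rot: [0.002, 0.75, 0.662, 0.001]
wrist_force: [3.7, -3.8, 3.5]
opening: 0.0104
grasp_force: 43.0
```

>>> {"api": "servo_tool", "payload": {
  "xyz": [
    [0,0,0],
    [0,0,0],
    [0,0,35],
    [0,0,35],
    [-25,8,10],
    [-45,15,0],
    [-45,15,0],
    [-20,0,0],
    [0,0,0]
  ],
  "rotation": [
    [0,0,0],
    [0,0,0],
    [0,0,0],
    [0,0,0],
    [0,0,0],
    [0,0,0],
    [0,0,0],
    [0,0,0],
    [0,0,0]
  ],
  "claw": [-0.3,-0.3,-0.3,-0.3,0.2,0.2,0.2,0.2,0.2]
}}

```text
t: 5.3
eef_pos: [0.4733, -0.1817, 0.3214]
tcp_rot: [0.001, 0.749, 0.662, -0.0]
wrist_force: [0.6, 0.2, 0.7]
opening: 0.0511
grasp_force: 0.0
```

```bash
python3 - <<'E'
from st import *
st(); c=cam("wrist"); cv2.imwrite("pics/w2.png",c["bgr"])
for lo,hi in (((0,120,40),(8,255,255)),((172,120,40),(180,255,255)),((100,100,40),(130,255,255))):
  for x in blobs(c,lo,hi,60):
    print(x[:2],x[2]); print(np.round(onz(c,*x[1],.09),4))
E
```

```text
t 5.3 tcp [ 473.3 -181.7  321.4] yaw y -7.1 z [ 0.001 -0.002 -1.   ] open 51.1 gf 0.0 F [0.6 0.2 0.7] q [ 0.63  0.12 -0.36  1.51  0.04  1.52  0.14]
(np.int32(465), (np.float64(310.8), np.float64(160.3))) ((310.92449951171875, 159.23583984375), (30.081960678100586, 19.23047637939453), 74.05460357666016)
[ 0.5037 -0.174   0.09  ]
(np.int32(3836), (np.float64(509.7), np.float64(252.3))) ((509.447021484375, 255.2519989013672), (23.742708206176758, 176.96299743652344), 11.88865852355957)
[ 0.7204 -0.3083  0.09  ]
```

View pics/w2.png

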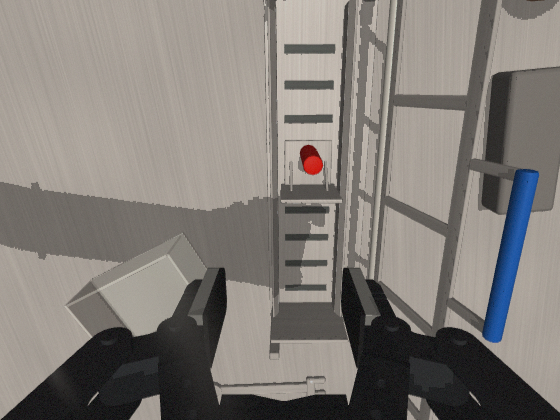

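The lid is folded right back. The post top is at (313,164), the plate's top edge at (279–342, ~200), and the end wall's foot at v≈303 with its top edge at v≈337.

```bash
python3 - <<'E'
from st import *
c=cam("wrist"); ex=np.array([.9925,-.1222]);ey=np.array([.1222,.9925]);O=np.array([.498,-.2185])
for n,p,z in (("post",(313,164),.09),("plateL",(279,200),.078),("plateR",(342,200),.078),("wallfootL",(276,303),.004),("wallfootR",(340,303),.004),("walltopL",(271,337),.09),("walltopR",(346,337),.09)):
    q=onz(c,*p,z); d=q[:2]-O; print(n,np.round(q*1000,1),"basket",np.round([d@ex*1000,d@ey*1000],1))
g=cv2.cvtColor(c["bgr"],cv2.COLOR_BGR2GRAY)
print("row80",g[100,262:360].tolist());print("col310",g[175:215,305].tolist(),g[290:350,305].tolist())
E
```

```text
post [ 507.  -178.1   90. ] basket [ 4.  41.2]
plateL [ 465.7 -216.8   78. ] basket [-32.2  -2.3]
plateR [ 536.3 -225.5   78. ] basket [38.9 -2.3]
wallfootL [ 437.4 -397.4    4. ] basket [ -38.3 -185. ]
wallfootR [ 531.9 -409.1    4. ] basket [  57.  -185.1]
walltopL [ 433.7 -390.    90. ] basket [ -42.9 -178.1]
walltopR [ 527.  -401.6   90. ] basket [  51.2 -178.2]
row80 [165, 167, 100, 178, 182, 153, 145, 160, 104, 103, 105, 107, 105, 88, 187, 185, 185, 187, 183, 186, 186, 181, 184, 187, 186, 184, 188, 187, 184, 182, 189, 188, 188, 187, 190, 193, 191, 187, 185, 188, 189, 189, 191, 190, 187, 182, 183, 184, 187, 186, 187, 187, 186, 185, 193, 188, 185, 189, 190, 185, 182, 181, 188, 188, 188, 190, 191, 187, 183, 189, 186, 189, 191, 185, 187, 187, 180, 118, 64, 68, 49, 108, 108, 110, 111, 108, 108, 103, 166, 154, 181, 178, 175, 178, 114, 114, 115, 114]
col310 [175, 174, 176, 173, 174, 173, 173, 173, 170, 139, 82, 82, 83, 83, 81, 82, 79, 80, 77, 78, 83, 80, 83, 77, 97, 171, 167, 163, 136, 112, 106, 84, 54, 55, 54, 56, 54, 55, 79, 113] [84, 131, 163, 164, 163, 163, 165, 162, 165, 164, 164, 158, 111, 80, 82, 82, 81, 87, 84, 82, 80, 84, 80, 81, 80, 84, 86, 83, 81, 83, 82, 86, 84, 82, 83, 84, 83, 81, 83, 84, 83, 84, 84, 83, 83, 81, 82, 84, 83, 92, 144, 168, 164, 143, 159, 160, 161, 160, 160, 159]
```

>>> {"api": "servo_tool", "payload": {
  "xyz": [
    [17,2,-20],
    [17,2,-40],
    [0,0,-50],
    [0,0,-50],
    [0,0,-50],
    [0,0,-50],
    [0,0,0],
    [0,0,0],
    [0,0,0],
    [0,0,0],
    [0,0,0],
    [0,0,0]
  ],
  "rotation": [
    [0,0,0],
    [0,0,0],
    [0,0,0],
    [0,0,0],
    [0,0,0],
    [0,0,0],
    [0,0,0],
    [0,0,0],
    [0,0,0],
    [0,0,0],
    [0,0,0],
    [0,0,0]
  ],
  "claw": [0.2,0.2,0.2,0.2,0.2,0.2,0.2,-1,-1,-1,-1,-1]
}}

```text
t: 6.6
eef_pos: [0.5056, -0.1774, 0.0616]
tcp_rot: [-0.003, 0.749, 0.662, -0.003]
wrist_force: [-21.3, 4.1, 6.5]
opening: 0.0207
grasp_force: 39.0
```

>>> {"api": "servo_tool", "payload": {
  "xyz": [
    [-2,0,0],
    [1,10,0],
    [1,10,0],
    [2,10,0],
    [1,10,0],
    [1,10,0],
    [1,10,0],
    [2,10,0],
    [1,10,0],
    [0,0,0]
  ],
  "rotation": [
    [0,0,0],
    [0,0,0],
    [0,0,0],
    [0,0,0],
    [0,0,0],
    [0,0,0],
    [0,0,0],
    [0,0,0],
    [0,0,0],
    [0,0,0]
  ],
  "claw": [-1,-1,-1,-1,-1,-1,-1,-1,-1,-1]
}}

```text
t: 7.6
eef_pos: [0.5152, -0.0964, 0.0617]
tcp_rot: [-0.002, 0.749, 0.663, -0.002]
wrist_force: [-12.8, 4.1, -0.9]
opening: 0.0209
grasp_force: 40.4
```

>>> {"api": "servo_tool", "payload": {
  "xyz": [
    [0,0,0],
    [0,0,0],
    [0,0,50],
    [0,0,50],
    [0,0,50],
    [-10,20,50],
    [-10,40,30],
    [-10,40,30],
    [0,40,0],
    [0,40,0],
    [0,40,0],
    [0,0,0]
  ],
  "rotation": [
    [0,0,0],
    [0,0,0],
    [0,0,0],
    [0,0,0],
    [0,0,0],
    [0,0,0],
    [0,0,0],
    [0,0,0],
    [0,0,0],
    [0,0,0],
    [0,0,0],
    [0,0,0]
  ],
  "claw": [0.2,0.2,0.2,0.2,0.2,0.2,1,1,1,1,1,1]
}}

```text
t: 8.8
eef_pos: [0.4881, 0.1258, 0.3175]
tcp_rot: [0.0, 0.746, 0.666, 0.003]
wrist_force: [-0.4, -0.5, -0.1]
opening: 0.0852
grasp_force: 0.0
```

```bash
python3 - <<'E'
from st import *
st(); c=cam("wrist"); cv2.imwrite("pics/w3.png",c["bgr"])
t=cam("top"); cv2.imwrite("pics/t3.png",t["bgr"])
for p in ((184.9,177.2),(227.5,174.1),(185.6,226.3)): 
    q=onz(t,*p,.101); print(np.round(q*1000,1), proj(c,q))
E
```

```text
t 8.8 tcp [488.1 125.8 317.5] yaw y -6.5 z [ 0.005  0.003 -1.   ] open 85.2 gf 0.0 F [-0.4 -0.5 -0.1] q [ 0.23  0.13 -0.61  1.52  0.07  1.51 -0.49]
[574.1 283.2 101. ] [359.22534049  -9.60581694]
[591.6 163.  101. ] [382.53168948 126.68746499]
[433.3 266.3 101. ] [205.01167572  31.1398446 ]
```

View pics/w3.png

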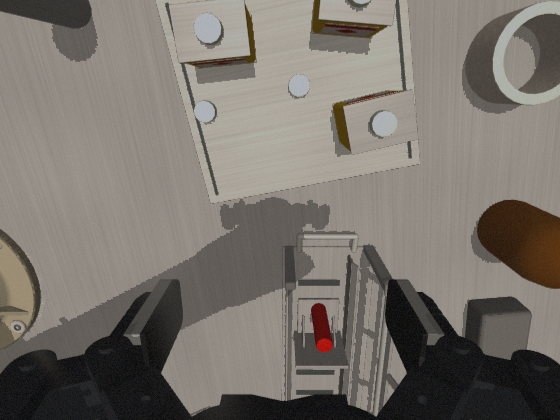

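Three tins show in this wrist view: P1 with its cap at (384,124), P2 at (208,28) and P3 at (360,0), with spare caps at (299,85) and (205,111). The stop has been drawn back. The projected top-camera caps agree with these pixels.

```bash
python3 - <<'E'
from st import *
c=cam("wrist"); h=cv2.cvtColor(c["bgr"],cv2.COLOR_BGR2HSV)
for p in ((365,115),(405,108),(300,130),(240,170),(384,124),(345,130),(230,45),(180,30)): print(p,h[p[1],p[0]])
cv2.imwrite("pics/d.png",cv2.resize(c["bgr"][70:175,310:440],None,fx=5,fy=5,interpolation=cv2.INTER_CUBIC))
E
```

```text
(365, 115) [ 14  17 165]
(405, 108) [ 17  23 157]
(300, 130) [ 25  17 175]
(240, 170) [ 20  26 174]
(384, 124) [ 75   8 181]
(345, 130) [ 21 221  75]
(230, 45) [ 25  16 173]
(180, 30) [ 16  23 170]
```

View pics/d.png

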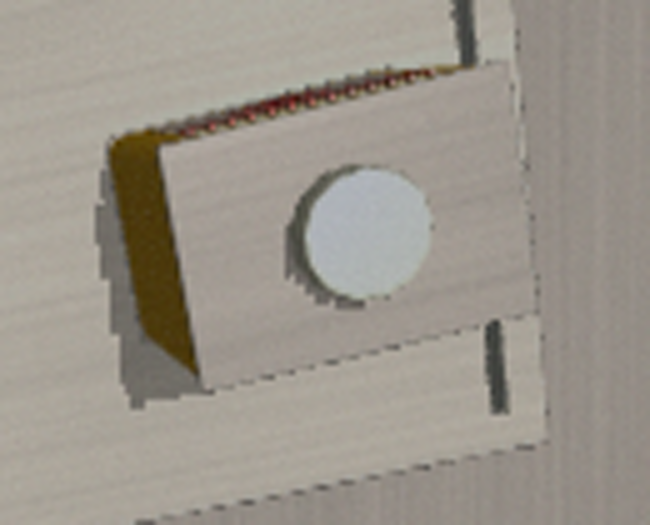

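The crop shows P1's top face with corners at full-image (342,99.6), (411.6,82.4), (417.4,132.6) and (351,148). It is a yellow tin with red and white labels, so it is the right one.

```bash
cat >> st.py <<'E'
def face(c,pts,z=.087):
    q=np.array([onz(c,*p,z)[:2] for p in pts])*1000
    e=[np.linalg.norm(q[i]-q[(i+1)%4]) for i in range(4)]
    a=[np.degrees(np.arctan2(*(q[j]-q[i])[::-1])) for i,j in((0,1),(3,2))]
    b=[np.degrees(np.arctan2(*(q[j]-q[i])[::-1]))-90 for i,j in((3,0),(2,1))]
    print("centre",np.round(q.mean(0),1),"edges",np.round(e,1),"yaw long",np.round(a,1),"short",np.round(b,1))
E
python3 - <<'E'
from st import *
c=cam("wrist")
face(c,[(342,99.6),(411.6,82.4),(417.4,132.6),(351,148)])
print(onz(c,384.5,123.5-7.5,.101))
st()
E
```

```text
centre [594.2 163.2] edges [69.4 49.8 68.9 49.4] yaw long [6.4 6.2] short [6.9 6.3]
[0.59462858 0.1642566  0.101     ]
t 9.0 tcp [489.4 117.7 315.9] yaw y -7.1 z [ 0.002 -0.    -1.   ] open 85.2 gf 0.0 F [-0.5 -0.   0.3] q [ 0.24  0.13 -0.6   1.52  0.07  1.51 -0.48]
```

>>> {"api": "servo_tool", "payload": {
  "xyz": [
    [26,11,0],
    [26,11,0],
    [26,12,-30],
    [26,12,-40],
    [0,0,0],
    [0,0,-40],
    [0,0,-40],
    [0,0,-40],
    [0,0,-40]
  ],
  "rotation": [
    [0,0,3],
    [0,0,3],
    [0,0,3.5],
    [0,0,4],
    [0,0,0],
    [0,0,0],
    [0,0,0],
    [0,0,0],
    [0,0,0]
  ],
  "claw": [1,1,1,1,1,1,1,1,1],
  "squeeze": 50
}}

```text
t: 9.9
eef_pos: [0.5939, 0.1627, 0.0852]
tcp_rot: [0.001, 0.667, 0.745, 0.001]
wrist_force: [0.3, -0.4, -0.4]
opening: 0.0854
grasp_force: 0.0
```

>>> {"api": "servo_tool", "payload": {
  "xyz": [
    [0,0,-22],
    [0,0,-21],
    [0,0,0],
    [0,0,0],
    [0,0,0],
    [0,0,0],
    [0,0,0],
    [0,0,0]
  ],
  "rotation": [
    [0,0,0],
    [0,0,0],
    [0,0,0],
    [0,0,0],
    [0,0,0],
    [0,0,0],
    [0,0,0],
    [0,0,0]
  ],
  "claw": [1,1,1,-1,-1,-1,-1,-1]
}}

```text
t: 10.7
eef_pos: [0.5941, 0.1646, 0.0439]
tcp_rot: [0.001, 0.666, 0.746, 0.001]
wrist_force: [-1.3, -1.9, 7.3]
opening: 0.0695
grasp_force: 59.4
```

>>> {"api": "servo_tool", "payload": {
  "xyz": [
    [0,0,40],
    [0,0,40],
    [0,0,40],
    [-16,-28,0],
    [-16,-28,0],
    [-16,-28,0],
    [-16,-28,0],
    [-4,-35,0],
    [-4,-35,0],
    [-4,-35,0],
    [-4,-35,0],
    [-4,-35,0],
    [-4,-35,0],
    [-4,-35,0],
    [-4,-35,0],
    [-4,-35,0],
    [-4,-35,0],
    [-4,-35,0],
    [-4,-37,0],
    [0,0,0]
  ],
  "rotation": [
    [0,0,0],
    [0,0,0],
    [0,0,0],
    [0,0,-2],
    [0,0,-2],
    [0,0,-2],
    [0,0,-2],
    [0,0,-1],
    [0,0,-1],
    [0,0,-1],
    [0,0,-1],
    [0,0,-1],
    [0,0,-0.4],
    [0,0,0],
    [0,0,0],
    [0,0,0],
    [0,0,0],
    [0,0,0],
    [0,0,0],
    [0,0,0]
  ],
  "claw": [-1,-1,-1,-1,-1,-1,-1,-1,-1,-1,-1,-1,-1,-1,-1,-1,-1,-1,-1,-1]
}}

```text
t: 12.7
eef_pos: [0.4775, -0.3761, 0.1613]
tcp_rot: [0.0, 0.751, 0.66, -0.002]
wrist_force: [0.5, -1.4, -3.4]
opening: 0.0695
grasp_force: 60.0
```

```bash
python3 - <<'E'
from st import *
st()
c=cam("scene"); cv2.imwrite("pics/s4.png",cv2.resize(c["bgr"][150:290,110:310],None,fx=4,fy=4,interpolation=cv2.INTER_CUBIC))
E
```

```text
t 12.7 tcp [ 477.5 -376.1  161.3] yaw y -7.4 z [-0.002 -0.003 -1.   ] open 69.5 gf 60.0 F [ 0.5 -1.4 -3.4] q [ 0.86  0.41 -0.33  1.51  0.14  1.25  0.38]
```

View pics/s4.png

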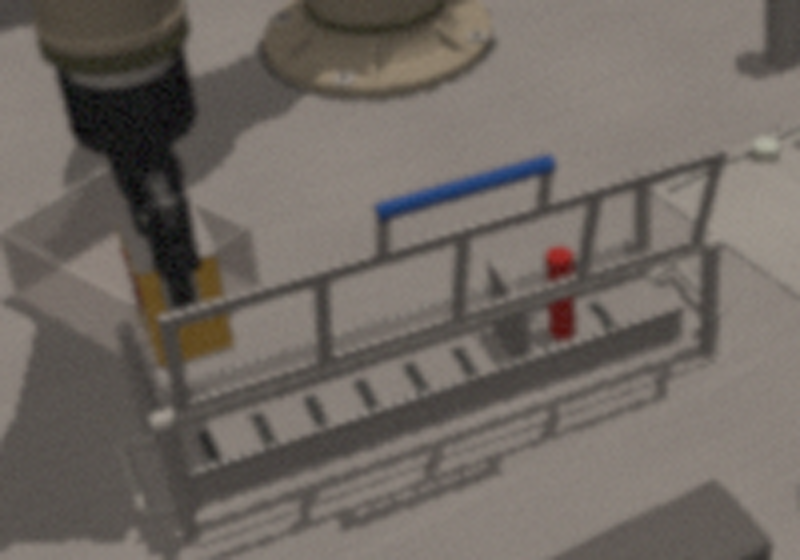

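The scene view shows the tin held above the wall end of the channel with the lid folded back. I let the arm settle before going lower.

>>> {"api": "servo_tool", "payload": {
  "xyz": [
    [0,0,-10],
    [0,0,-10],
    [0,0,0],
    [0,0,0]
  ],
  "rotation": [
    [0,0,0],
    [0,0,0],
    [0,0,0],
    [0,0,0]
  ],
  "claw": [-1,-1,-1,-1]
}}

```text
t: 13.15
eef_pos: [0.4808, -0.3681, 0.1412]
tcp_rot: [-0.001, 0.748, 0.664, -0.0]
wrist_force: [-0.0, -0.4, -3.8]
opening: 0.0697
grasp_force: 59.9
```

```bash
python3 - <<'E'
from st import *
st(); s=robot.state()
p=np.array(s["eef_pos"])
c=cam("top"); h=cv2.cvtColor(c["bgr"],cv2.COLOR_BGR2HSV)
s=cam("scene")
# wall inner-face top edge visible in wrist image?
w=cam("wrist"); cv2.imwrite("pics/w5.png",w["bgr"])
E
```

```text
t 13.15 tcp [ 480.8 -368.1  141.2] yaw y -6.8 z [-0.001  0.001 -1.   ] open 69.7 gf 59.9 F [-0.  -0.4 -3.8] q [ 0.85  0.42 -0.33  1.54  0.14  1.21  0.38]
```

View pics/w5.png

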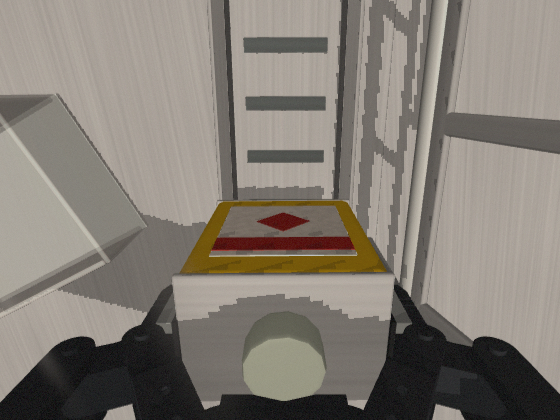

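The tin hangs square over the channel. The floor edges are at about (236,180) and (338,180), and the tin's lower front edge runs from (219,201) to (350,201).

```bash
python3 - <<'E'
from st import *
w=cam("wrist"); g=cv2.cvtColor(w["bgr"],cv2.COLOR_BGR2GRAY)
for v in (100,180): print(g[v,215:245].tolist(),g[v,325:362].tolist())
th=np.radians(-6.9);ex=np.array([np.cos(th),np.sin(th)]);ey=np.array([-ex[1],ex[0]]);p=np.array([.4808,-.3681])
for u,v,z in((236,180,.004),(338,180,.004),(219,201,.1),(350,201,.1),(236,100,.004),(340,100,.004)):
    q=onz(w,u,v,z)[:2]; print(u,v,np.round([(q-p)@ex*1000,(q-p)@ey*1000],1))
E
```

```text
[158, 124, 107, 107, 106, 107, 105, 105, 107, 108, 106, 104, 104, 75, 61, 61, 58, 62, 115, 168, 169, 164, 166, 167, 169, 165, 166, 164, 163, 162] [119, 161, 162, 166, 163, 165, 162, 165, 163, 163, 107, 107, 97, 58, 59, 59, 65, 60, 123, 106, 110, 110, 108, 108, 113, 110, 109, 114, 114, 96, 147, 154, 147, 128, 163, 160, 162]
[164, 167, 166, 148, 156, 159, 109, 106, 109, 105, 104, 108, 105, 103, 102, 106, 101, 72, 63, 62, 57, 69, 172, 167, 167, 166, 167, 167, 164, 162] [167, 169, 167, 163, 164, 165, 166, 165, 112, 73, 63, 64, 66, 65, 116, 103, 106, 108, 108, 108, 111, 110, 113, 110, 111, 127, 154, 147, 128, 163, 162, 159, 159, 159, 163, 107, 108]
236 180 [-37.6  12.3]
338 180 [44.6 12.3]
219 201 [-34.3  24.1]
350 201 [36.6 24.1]
236 100 [-35.1  73.9]
340 100 [43.1 74. ]
```

>>> {"api": "servo_tool", "payload": {
  "xyz": [
    [1,0,-20],
    [0,0,-20],
    [0,0,-20],
    [0,0,-15],
    [0,0,-10],
    [0,0,-10],
    [0,0,0],
    [0,0,0]
  ],
  "rotation": [
    [0,0,0],
    [0,0,0],
    [0,0,0],
    [0,0,0],
    [0,0,0],
    [0,0,0],
    [0,0,0],
    [0,0,0]
  ],
  "claw": [-1,-1,-1,-1,-1,-1,-1,-1]
}}

```text
t: 14.15
eef_pos: [0.4817, -0.3694, 0.047]
tcp_rot: [-0.0, 0.749, 0.663, -0.0]
wrist_force: [-1.3, 0.3, -4.0]
opening: 0.0695
grasp_force: 60.0
```

>>> {"api": "servo_tool", "payload": {
  "xyz": [
    [0,0,-2],
    [0,0,0],
    [0,0,0],
    [0,0,0],
    [0,0,40],
    [0,0,40],
    [0,0,40],
    [1,43,12],
    [1,43,12],
    [1,43,12],
    [1,43,12],
    [1,43,12],
    [1,43,12],
    [1,43,12],
    [1,43,12],
    [0,43,12],
    [0,43,12],
    [0,43,12],
    [0,43,12],
    [0,43,12],
    [0,0,0]
  ],
  "rotation": [
    [0,0,0],
    [0,0,0],
    [0,0,0],
    [0,0,0],
    [0,0,0],
    [0,0,0],
    [0,0,0],
    [0,0,0],
    [0,0,0],
    [0,0,0],
    [0,0,0],
    [0,0,0],
    [0,0,0],
    [0,0,0],
    [0,0,0],
    [0,0,0],
    [0,0,0],
    [0,0,0],
    [0,0,0],
    [0,0,0],
    [0,0,0]
  ],
  "claw": [-1,0.9,0.9,0.9,0.9,0.9,0.9,1,1,1,1,1,1,1,1,1,1,1,1,1,1]
}}

```text
schema error: expected 1 to 20 rows
```

>>> {"api": "servo_tool", "payload": {
  "xyz": [
    [0,0,-2],
    [0,0,0],
    [0,0,0],
    [0,0,40],
    [0,0,40],
    [0,0,40],
    [1,43,12],
    [1,43,12],
    [1,43,12],
    [1,43,12],
    [1,43,12],
    [1,43,12],
    [1,43,12],
    [1,43,12],
    [0,43,12],
    [0,43,12],
    [0,43,12],
    [0,43,12],
    [0,43,12],
    [0,0,0]
  ],
  "rotation": [
    [0,0,0],
    [0,0,0],
    [0,0,0],
    [0,0,0],
    [0,0,0],
    [0,0,0],
    [0,0,0],
    [0,0,0],
    [0,0,0],
    [0,0,0],
    [0,0,0],
    [0,0,0],
    [0,0,0],
    [0,0,0],
    [0,0,0],
    [0,0,0],
    [0,0,0],
    [0,0,0],
    [0,0,0],
    [0,0,0]
  ],
  "claw": [-1,0.9,0.9,0.9,0.9,0.9,1,1,1,1,1,1,1,1,1,1,1,1,1,1]
}}

```text
t: 16.15
eef_pos: [0.4885, 0.1978, 0.3241]
tcp_rot: [-0.0, 0.745, 0.667, 0.004]
wrist_force: [-0.1, 1.3, 0.2]
opening: 0.0854
grasp_force: 0.0
```

>>> {"api": "servo_tool", "payload": {
  "xyz": [
    [0,0,0],
    [0,0,0]
  ],
  "rotation": [
    [0,0,0],
    [0,0,0]
  ],
  "claw": [1,1]
}}

```text
t: 16.35
eef_pos: [0.4902, 0.1889, 0.3211]
tcp_rot: [0.0, 0.749, 0.663, 0.0]
wrist_force: [-0.7, -0.3, 0.0]
opening: 0.0852
grasp_force: 0.0
```

```bash
python3 - <<'E'
from st import *
st(); w=cam("wrist"); t=cam("top")
a=cv2.resize(w["bgr"][0:200,130:460],None,fx=2.4,fy=2.4,interpolation=cv2.INTER_CUBIC)
b=cv2.resize(t["bgr"][165:225,340:440],None,fx=2,fy=2,interpolation=cv2.INTER_CUBIC)
o=np.zeros((480+120,792,3),np.uint8); o[:480,:]=a; o[480:,:200]=b
cv2.imwrite("pics/w6.png",o); np.save("w6.npy",np.array(w["view"]))
E
```

```text
t 16.35 tcp [490.2 188.9 321.1] yaw y -7.0 z [ 0.001 -0.    -1.   ] open 85.2 gf 0.0 F [-0.7 -0.3  0. ] q [ 0.19  0.2  -0.74  1.45  0.14  1.54 -0.66]
```

View pics/w6.png

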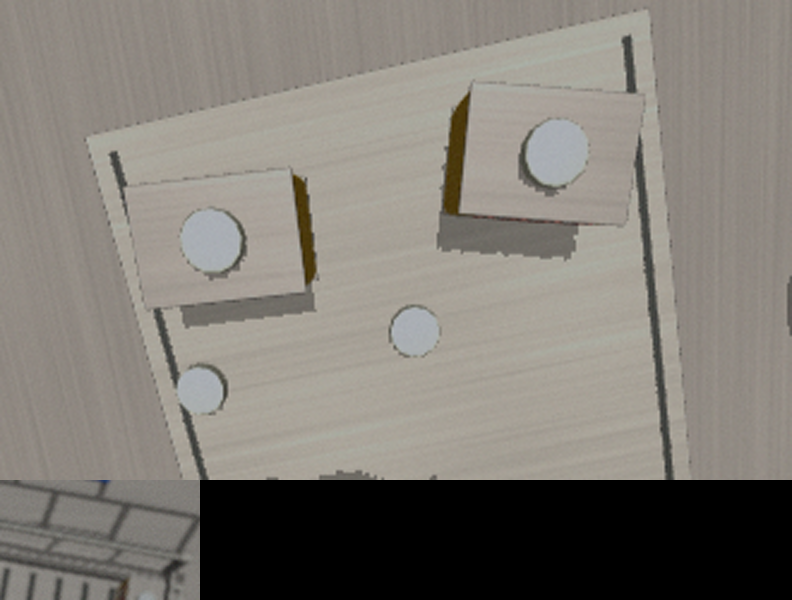

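P2's top-face corners in the crop are (125,187), (291,168), (307,292) and (148,309). P3's are (472,81), (644,95), (625,225) and (459,213). The first tin stands at the wall end.

```bash
python3 - <<'E'
from st import *
w=cam("wrist"); w["view"]=np.load("w6.npy")
for P in ([(125,187),(291,168),(307,292),(148,309)],[(472,81),(644,95),(625,225),(459,213)]):
    face(w,[(u/2.4+130,v/2.4) for u,v in P])
E
```

```text
centre [436.6 268.3] edges [69.  49.7 69.  49.6] yaw long [-0.9 -1. ] short [-0.7 -0.7]
centre [577.  284.7] edges [69.1 49.5 69.7 49.8] yaw long [-11.2 -10.9] short [-11.  -10.3]
```

>>> {"api": "servo_tool", "payload": {
  "xyz": [
    [22,24,0],
    [22,24,0],
    [22,24,-30],
    [21,24,-40],
    [0,0,-40],
    [0,0,-40],
    [0,0,-40],
    [0,0,-40],
    [0,0,-30],
    [0,0,-19],
    [0,0,0],
    [0,0,0],
    [0,0,0],
    [0,0,0],
    [0,0,0],
    [0,0,0]
  ],
  "rotation": [
    [0,0,-1],
    [0,0,-1],
    [0,0,-1],
    [0,0,-1],
    [0,0,0],
    [0,0,0],
    [0,0,0],
    [0,0,0],
    [0,0,0],
    [0,0,0],
    [0,0,0],
    [0,0,0],
    [0,0,0],
    [0,0,0],
    [0,0,0],
    [0,0,0]
  ],
  "claw": [1,1,1,1,1,1,1,1,1,1,1,1,-1,-1,-1,-1]
}}

```text
t: 18.1
eef_pos: [0.5775, 0.2857, 0.0447]
tcp_rot: [0.0, 0.771, 0.636, 0.002]
wrist_force: [0.8, 0.1, 7.1]
opening: 0.0692
grasp_force: 58.6
```

>>> {"api": "servo_tool", "payload": {
  "xyz": [
    [0,0,40],
    [0,0,40],
    [0,0,40],
    [-8,-40,0],
    [-8,-40,0],
    [-8,-39,0],
    [-8,-39,0],
    [-8,-39,0],
    [-8,-39,0],
    [-4,-37,0],
    [-4,-37,0],
    [-4,-37,0],
    [-4,-37,0],
    [-4,-37,0],
    [-4,-36,0],
    [-4,-36,0],
    [-4,-36,0],
    [-5,-36,0],
    [-5,-35,0]
  ],
  "rotation": [
    [0,0,0],
    [0,0,0],
    [0,0,0],
    [0,0,1],
    [0,0,1],
    [0,0,1],
    [0,0,1],
    [0,0,0],
    [0,0,0],
    [0,0,0],
    [0,0,0],
    [0,0,0],
    [0,0,0],
    [0,0,0],
    [0,0,0],
    [0,0,0],
    [0,0,0],
    [0,0,0],
    [0,0,0]
  ],
  "claw": [-1,-1,-1,-1,-1,-1,-1,-1,-1,-1,-1,-1,-1,-1,-1,-1,-1,-1,-1]
}}

```text
t: 20.0
eef_pos: [0.4857, -0.3161, 0.1628]
tcp_rot: [-0.0, 0.748, 0.663, -0.0]
wrist_force: [0.8, 0.3, -4.3]
opening: 0.0697
grasp_force: 59.4
```

>>> {"api": "servo_tool", "payload": {
  "xyz": [
    [0,0,-10],
    [0,0,0],
    [0,0,0]
  ],
  "rotation": [
    [0,0,0],
    [0,0,0],
    [0,0,0]
  ],
  "claw": [-1,-1,-1]
}}

```text
t: 20.3
eef_pos: [0.4865, -0.3134, 0.1526]
tcp_rot: [-0.001, 0.748, 0.664, 0.0]
wrist_force: [-0.3, 0.5, -2.1]
opening: 0.0695
grasp_force: 59.3
```

```bash
python3 - <<'E'
from st import *
st()
E
```

```text
t 20.3 tcp [ 486.5 -313.4  152.6] yaw y -6.8 z [-0.001  0.001 -1.   ] open 69.5 gf 59.3 F [-0.3  0.5 -2.1] q [ 0.92  0.38 -0.52  1.6   0.2   1.22  0.25]
```

>>> {"api": "servo_tool", "payload": {
  "xyz": [
    [2,-1,-25],
    [0,0,-25],
    [0,0,-25],
    [0,0,-15],
    [0,0,-10],
    [0,0,-7],
    [0,0,0],
    [0,0,0]
  ],
  "rotation": [
    [0,0,0],
    [0,0,0],
    [0,0,0],
    [0,0,0],
    [0,0,0],
    [0,0,0],
    [0,0,0],
    [0,0,0]
  ],
  "claw": [-1,-1,-1,-1,-1,-1,-1,-1]
}}

```text
t: 21.1
eef_pos: [0.4881, -0.3157, 0.0459]
tcp_rot: [-0.0, 0.748, 0.663, -0.0]
wrist_force: [-3.0, 1.3, -5.1]
opening: 0.0699
grasp_force: 60.1
```

>>> {"api": "servo_tool", "payload": {
  "xyz": [
    [0,0,-1],
    [0,0,0],
    [0,0,0],
    [0,0,40],
    [0,0,40],
    [0,0,40],
    [-4,41,13],
    [-4,41,13],
    [-4,41,13],
    [-4,41,13],
    [-4,41,13],
    [-4,41,13],
    [-4,40,13],
    [-4,40,13],
    [-4,40,13],
    [-4,40,13],
    [-4,40,13],
    [-4,40,13],
    [0,0,0],
    [0,0,0]
  ],
  "rotation": [
    [0,0,0],
    [0,0,0],
    [0,0,0],
    [0,0,0],
    [0,0,0],
    [0,0,0],
    [0,0,0],
    [0,0,0],
    [0,0,0],
    [0,0,0],
    [0,0,0],
    [0,0,0],
    [0,0,0],
    [0,0,0],
    [0,0,0],
    [0,0,0],
    [0,0,0],
    [0,0,0],
    [0,0,0],
    [0,0,0]
  ],
  "claw": [-1,0.9,0.9,0.9,0.9,0.9,1,1,1,1,1,1,1,1,1,1,1,1,1,1]
}}

```text
t: 23.1
eef_pos: [0.4406, 0.172, 0.3221]
tcp_rot: [0.001, 0.747, 0.664, 0.002]
wrist_force: [0.4, 0.3, -0.5]
opening: 0.0853
grasp_force: 0.0
```

```bash
python3 - <<'E'
from st import *
st(); w=cam("wrist"); t=cam("top")
h=cv2.cvtColor(w["bgr"],cv2.COLOR_BGR2HSV)
cc=cv2.HoughCircles(cv2.medianBlur(w["bgr"][:,:,0],5)[:230],cv2.HOUGH_GRADIENT,1,25,param1=80,param2=16,minRadius=9,maxRadius=17)
print(np.round(cc[0],1).tolist() if cc is not None else None)
print([np.round(onz(w,c[0],c[1],.101)*1000,1).tolist() for c in cc[0]])
print("expected cap px",proj(w,np.array([.4366,.2683,.101])))
o=np.zeros((600,800,3),np.uint8)
a=cv2.resize(w["bgr"][0:200,130:460],None,fx=2.4,fy=2.4);o[:480,:792]=a
cv2.imwrite("pics/w7.png",o)
E
```

```text
t 23.1 tcp [440.6 172.  322.1] yaw y -6.7 z [ 0.003  0.001 -1.   ] open 85.3 gf 0.0 F [ 0.4  0.3 -0.5] q [ 0.44  0.08 -0.93  1.57  0.07  1.52 -0.61]
[[340.5, 119.5, 10.0], [263.5, 75.5, 14.100000381469727], [249.5, 144.5, 9.199999809265137]]
[[503.9, 219.6, 101.0], [433.6, 268.9, 101.0], [410.8, 205.8, 101.0]]
expected cap px [266.66068304  75.83494209]
```

>>> {"api": "servo_tool", "payload": {
  "xyz": [
    [-1,24,0],
    [-1,24,0],
    [-2,24,-30],
    [-1,25,-40],
    [0,0,-40],
    [0,0,-40],
    [0,0,-40],
    [0,0,-40],
    [0,0,-30],
    [0,0,-20],
    [0,0,0],
    [0,0,0],
    [0,0,0],
    [0,0,0],
    [0,0,0],
    [0,0,0]
  ],
  "rotation": [
    [0,0,1.5],
    [0,0,1.5],
    [0,0,1.5],
    [0,0,1.5],
    [0,0,0],
    [0,0,0],
    [0,0,0],
    [0,0,0],
    [0,0,0],
    [0,0,0],
    [0,0,0],
    [0,0,0],
    [0,0,0],
    [0,0,0],
    [0,0,0],
    [0,0,0]
  ],
  "claw": [1,1,1,1,1,1,1,1,1,1,1,1,-1,-1,-1,-1]
}}

```text
t: 24.8
eef_pos: [0.4366, 0.2675, 0.0422]
tcp_rot: [0.001, 0.713, 0.701, 0.001]
wrist_force: [0.4, -1.1, 7.4]
opening: 0.0697
grasp_force: 58.1
```

>>> {"api": "servo_tool", "payload": {
  "xyz": [
    [0,0,40],
    [0,0,40],
    [0,0,43],
    [4,-40,0],
    [4,-40,0],
    [4,-41,0],
    [4,-41,0],
    [4,-41,0],
    [4,-41,0],
    [4,-41,0],
    [5,-41,0],
    [5,-41,0],
    [5,-41,0],
    [5,-41,0],
    [5,-40,0],
    [5,-40,0],
    [0,0,-10],
    [0,0,0],
    [0,0,0]
  ],
  "rotation": [
    [0,0,0],
    [0,0,0],
    [0,0,0],
    [0,0,-1],
    [0,0,-1],
    [0,0,-1],
    [0,0,-1],
    [0,0,-1],
    [0,0,-1],
    [0,0,0],
    [0,0,0],
    [0,0,0],
    [0,0,0],
    [0,0,0],
    [0,0,0],
    [0,0,0],
    [0,0,0],
    [0,0,0],
    [0,0,0]
  ],
  "claw": [-1,-1,-1,-1,-1,-1,-1,-1,-1,-1,-1,-1,-1,-1,-1,-1,-1,-1,-1]
}}

```text
t: 26.7
eef_pos: [0.4932, -0.2603, 0.1536]
tcp_rot: [-0.001, 0.748, 0.664, 0.0]
wrist_force: [0.8, 0.8, -2.6]
opening: 0.0693
grasp_force: 59.8
```

```bash
python3 - <<'E'
from st import *
st()
E
```

```text
t 26.7 tcp [ 493.2 -260.3  153.6] yaw y -6.8 z [-0.001  0.001 -1.   ] open 69.3 gf 59.8 F [ 0.8  0.8 -2.6] q [ 0.96  0.36 -0.66  1.65  0.24  1.21  0.13]
```

>>> {"api": "servo_tool", "payload": {
  "xyz": [
    [2,0,-25],
    [0,0,-25],
    [0,0,-25],
    [0,0,-15],
    [0,0,-10],
    [0,0,-9],
    [0,0,0],
    [0,0,0]
  ],
  "rotation": [
    [0,0,0],
    [0,0,0],
    [0,0,0],
    [0,0,0],
    [0,0,0],
    [0,0,0],
    [0,0,0],
    [0,0,0]
  ],
  "claw": [-1,-1,-1,-1,-1,-1,-1,-1]
}}

```text
t: 27.5
eef_pos: [0.4945, -0.2615, 0.0447]
tcp_rot: [-0.001, 0.748, 0.663, -0.001]
wrist_force: [-5.4, 1.5, -6.0]
opening: 0.0698
grasp_force: 60.3
```

>>> {"api": "servo_tool", "payload": {
  "xyz": [
    [0,0,-1],
    [0,0,0],
    [0,0,0],
    [0,0,40],
    [0,0,40],
    [0,0,40],
    [0,0,40],
    [5,40,40],
    [5,40,40],
    [5,40,10],
    [5,40,0],
    [0,0,0],
    [0,0,0]
  ],
  "rotation": [
    [0,0,0],
    [0,0,0],
    [0,0,0],
    [0,0,0],
    [0,0,0],
    [0,0,0],
    [0,0,0],
    [0,0,0],
    [0,0,0],
    [0,0,0],
    [0,0,0],
    [0,0,0],
    [0,0,0]
  ],
  "claw": [-1,0.9,0.9,0.9,0.9,0.9,0.9,0.2,0.2,0.2,0.2,0.2,0.2]
}}

```text
t: 28.8
eef_pos: [0.5151, -0.1098, 0.286]
tcp_rot: [0.002, 0.747, 0.664, 0.001]
wrist_force: [-0.3, -1.2, 0.0]
opening: 0.0513
grasp_force: 0.0
```

```bash
python3 - <<'E'
from st import *
st(); w=cam("wrist"); cv2.imwrite("pics/w8.png",w["bgr"])
for x in blobs(w,(0,120,40),(8,255,255),60): print(x, onz(w,*x[1],.09))
E
```

```text
t 28.8 tcp [ 515.1 -109.8  286. ] yaw y -6.7 z [ 0.004 -0.001 -1.   ] open 51.3 gf 0.0 F [-0.3 -1.2  0. ] q [ 0.8   0.22 -0.77  1.52  0.15  1.46 -0.09]
(np.int32(550), (np.float64(280.9), np.float64(162.2)), ((281.0, 161.0), (32.0, 22.0), 90.0)) [ 0.51545097 -0.09335466  0.09      ]
(np.int32(70), (np.float64(280.5), np.float64(270.7)), ((280.5, 270.5), (7.0, 15.0), 90.0)) [ 0.50122384 -0.20862931  0.09      ]
(np.int32(183), (np.float64(279.5), np.float64(280.8)), ((280.0, 280.5), (5.0, 44.0), 90.0)) [ 0.49871673 -0.22052257  0.09      ]
```

View pics/w8.png

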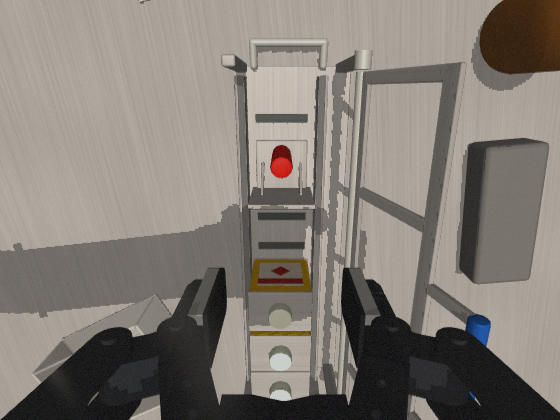

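The three tins stand square in a row (caps at (280,316), (280,358) and (280,392)), and the post is at (281,162). I now grip the post and push the stop up.

>>> {"api": "servo_tool", "payload": {
  "xyz": [
    [0,5,-40],
    [0,5,-50],
    [0,0,-50],
    [0,0,-50],
    [0,0,-35],
    [0,0,0],
    [0,0,0]
  ],
  "rotation": [
    [0,0,0],
    [0,0,0],
    [0,0,0],
    [0,0,0],
    [0,0,0],
    [0,0,0],
    [0,0,0]
  ],
  "claw": [0.2,0.2,0.2,0.2,0.2,0.2,0.2]
}}

```text
t: 29.55
eef_pos: [0.5145, -0.1023, 0.0601]
tcp_rot: [-0.0, 0.749, 0.663, 0.0]
wrist_force: [-0.1, 0.1, 0.7]
opening: 0.0512
grasp_force: 0.0
```

>>> {"api": "servo_tool", "payload": {
  "xyz": [
    [0,6,0],
    [0,0,0],
    [0,0,0],
    [0,0,0],
    [0,0,0],
    [-1,-10,0],
    [-1,-10,0],
    [-2,-10,0],
    [-1,-10,0],
    [-1,-10,0],
    [-1,-10,0],
    [-2,-10,0],
    [-1,-10,0],
    [0,0,0]
  ],
  "rotation": [
    [0,0,0],
    [0,0,0],
    [0,0,0],
    [0,0,0],
    [0,0,0],
    [0,0,0],
    [0,0,0],
    [0,0,0],
    [0,0,0],
    [0,0,0],
    [0,0,0],
    [0,0,0],
    [0,0,0],
    [0,0,0]
  ],
  "claw": [0.2,-1,-1,-1,-1,-1,-1,-1,-1,-1,-1,-1,-1,-1],
  "squeeze": 60
}}

```text
t: 30.95
eef_pos: [0.5055, -0.1775, 0.0612]
tcp_rot: [0.002, 0.749, 0.663, 0.0]
wrist_force: [0.9, -3.5, 6.9]
opening: 0.0203
grasp_force: 59.0
```

>>> {"api": "servo_tool", "payload": {
  "xyz": [
    [-1,-5,0],
    [0,-5,0],
    [-1,-5,0],
    [-1,-5,0],
    [0,0,0]
  ],
  "rotation": [
    [0,0,0],
    [0,0,0],
    [0,0,0],
    [0,0,0],
    [0,0,0]
  ],
  "claw": [-1,-1,-1,-1,-1]
}}

```text
t: 31.45
eef_pos: [0.5033, -0.1957, 0.0612]
tcp_rot: [0.002, 0.748, 0.663, 0.001]
wrist_force: [3.7, 1.0, 5.8]
opening: 0.0203
grasp_force: 58.9
```

>>> {"api": "servo_tool", "payload": {
  "xyz": [
    [0,-3,0],
    [0,0,0]
  ],
  "rotation": [
    [0,0,0],
    [0,0,0]
  ],
  "claw": [-1,-1]
}}

```text
t: 31.65
eef_pos: [0.5031, -0.1977, 0.0612]
tcp_rot: [0.001, 0.748, 0.664, 0.001]
wrist_force: [2.4, 3.4, 8.1]
opening: 0.0204
grasp_force: 59.0
```

>>> {"api": "servo_tool", "payload": {
  "xyz": [
    [0,-2,0],
    [0,0,0]
  ],
  "rotation": [
    [0,0,0],
    [0,0,0]
  ],
  "claw": [-1,-1]
}}

```text
t: 31.85
eef_pos: [0.5029, -0.1994, 0.0612]
tcp_rot: [0.001, 0.748, 0.664, 0.001]
wrist_force: [1.1, 4.8, 8.8]
opening: 0.0203
grasp_force: 59.2
```

>>> {"api": "servo_tool", "payload": {
  "xyz": [
    [0,-2,0],
    [0,0,0]
  ],
  "rotation": [
    [0,0,0],
    [0,0,0]
  ],
  "claw": [-1,-1]
}}

```text
t: 32.05
eef_pos: [0.5027, -0.2013, 0.0612]
tcp_rot: [0.001, 0.748, 0.664, 0.001]
wrist_force: [-0.3, 5.1, 9.5]
opening: 0.0204
grasp_force: 59.3
```

>>> {"api": "servo_tool", "payload": {
  "xyz": [
    [0,-2,0],
    [0,0,0]
  ],
  "rotation": [
    [0,0,0],
    [0,0,0]
  ],
  "claw": [-1,-1]
}}

```text
t: 32.25
eef_pos: [0.5025, -0.2023, 0.0612]
tcp_rot: [0.0, 0.748, 0.664, 0.001]
wrist_force: [-1.4, 8.2, 11.2]
opening: 0.0199
grasp_force: 59.6
```

>>> {"api": "servo_tool", "payload": {
  "xyz": [
    [-1,-2,0],
    [0,0,0]
  ],
  "rotation": [
    [0,0,0],
    [0,0,0]
  ],
  "claw": [-1,-1]
}}

```text
t: 32.45
eef_pos: [0.5025, -0.2023, 0.0612]
tcp_rot: [0.0, 0.747, 0.665, 0.003]
wrist_force: [2.5, 11.8, 9.6]
opening: 0.0201
grasp_force: 59.1
```

>>> {"api": "servo_tool", "payload": {
  "xyz": [
    [0,-3,0],
    [0,-2,0],
    [0,0,0]
  ],
  "rotation": [
    [0,0,0],
    [0,0,0],
    [0,0,0]
  ],
  "claw": [-1,-1,-1]
}}

```text
t: 32.75
eef_pos: [0.5025, -0.2024, 0.0612]
tcp_rot: [-0.002, 0.746, 0.666, 0.004]
wrist_force: [-2.6, 26.9, 16.7]
opening: 0.0206
grasp_force: 60.1
```

```bash
python3 - <<'E'
from st import *
st(); w=cam("top");s=cam("scene")
a=cv2.resize(w["bgr"][175:265,330:440],None,fx=5,fy=5,interpolation=cv2.INTER_CUBIC)
b=cv2.resize(s["bgr"][190:290,130:250],None,fx=5,fy=5,interpolation=cv2.INTER_CUBIC)
cv2.imwrite("pics/e.png",cv2.resize(np.vstack([np.hstack([a,np.zeros((450,50,3),np.uint8)]),b]),None,fx=.62,fy=.62))
E
```

```text
t 32.75 tcp [ 502.5 -202.4   61.2] yaw y -6.5 z [ 0.002  0.008 -1.   ] open 20.6 gf 60.1 F [-2.6 26.9 16.7] q [ 0.88  0.45 -0.68  1.78  0.31  1.03 -0.03]
```

View pics/e.png

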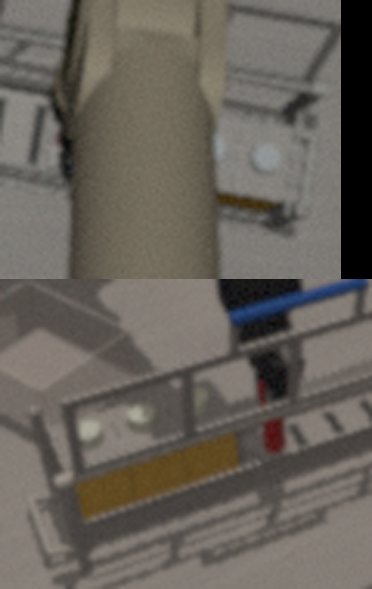

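The row is snug: the yellow sides run together from the wall to the stop, and it stayed rigid at 27 N. I unload the push, release and go to the lid bar.

>>> {"api": "servo_tool", "payload": {
  "xyz": [
    [0,3,0],
    [0,3,0],
    [0,0,0],
    [0,0,0],
    [0,0,45],
    [0,0,45],
    [0,0,45],
    [0,0,45],
    [0,0,45],
    [0,0,45],
    [28,-5,0],
    [28,-5,0],
    [28,-5,0],
    [27,-5,0],
    [0,0,0],
    [0,0,0]
  ],
  "rotation": [
    [0,0,0],
    [0,0,0],
    [0,0,0],
    [0,0,0],
    [0,0,0],
    [0,0,0],
    [0,0,0],
    [0,0,0],
    [0,0,0],
    [0,0,0],
    [0,0,0],
    [0,0,0],
    [0,0,0],
    [0,0,0],
    [0,0,0],
    [0,0,0]
  ],
  "claw": [-1,-1,0.2,0.2,0.2,0.2,0.2,0.2,-0.3,-0.3,-0.3,-0.3,-0.3,-0.3,-0.3,-0.3],
  "squeeze": 40
}}

```text
t: 34.45
eef_pos: [0.611, -0.2258, 0.3283]
tcp_rot: [-0.001, 0.749, 0.663, -0.0]
wrist_force: [-0.1, 0.3, 0.7]
opening: 0.0299
grasp_force: 0.0
```

```bash
python3 - <<'E'
from st import *
st(); w=cam("wrist"); t=cam("top"); s=cam("scene")
for x in blobs(w,(100,100,40),(130,255,255),80): print(x[0],x[1],x[2],onz(w,*x[1],.2606))
tb=[x for x in blobs(t,(108,120,60),(128,255,255)) if 300<x[1][0]<420 and x[1][1]<260]; sb=[x for x in blobs(s,(108,120,60),(128,255,255)) if 150<x[1][0]<280]
print([x[1] for x in tb],[x[1] for x in sb])
if tb and sb: print(two(t,tb[0][1],s,sb[0][1]))
E
```

```text
t 34.45 tcp [ 611.  -225.8  328.3] yaw y -6.9 z [-0.002  0.001 -1.   ] open 29.9 gf 0.0 F [-0.1  0.3  0.7] q [ 0.72  0.52 -0.71  1.07  0.33  1.67 -0.01]
3294 (np.float64(285.2), np.float64(209.5)) ((285.5, 212.0), (180.0, 19.0), 90.0) [ 0.61350951 -0.21434251  0.2606    ]
[(np.float64(362.1), np.float64(158.2))] [(np.float64(226.8), np.float64(196.1))]
(array([ 0.61227225, -0.20613618,  0.25344853]), np.float64(0.021625914756960796))
```

>>> {"api": "servo_tool", "payload": {
  "xyz": [
    [1,1,-29],
    [0,0,-29],
    [0,0,-29],
    [0,0,0],
    [0,0,0],
    [0,0,0],
    [0,0,0],
    [0,0,0]
  ],
  "rotation": [
    [0,0,0],
    [0,0,0],
    [0,0,0],
    [0,0,0],
    [0,0,0],
    [0,0,0],
    [0,0,0],
    [0,0,0]
  ],
  "claw": [-0.3,-0.3,-0.3,-0.3,-1,-1,-1,-1]
}}

```text
t: 35.4
eef_pos: [0.6126, -0.2249, 0.2442]
tcp_rot: [0.001, 0.749, 0.663, 0.0]
wrist_force: [-1.4, -0.9, 3.9]
opening: 0.0101
grasp_force: 39.5
```

>>> {"api": "servo_tool", "payload": {
  "xyz": [
    [-10,1,3],
    [-10,1,2],
    [-10,1,1],
    [-10,1,1],
    [-10,1,0],
    [-10,1,-1],
    [-10,1,-1],
    [-10,1,-2],
    [-10,1,-3],
    [-9,1,-3],
    [-9,1,-4],
    [-9,1,-5],
    [-9,1,-5],
    [-8,1,-6],
    [-8,1,-6],
    [-7,1,-7],
    [-7,1,-7],
    [-6,1,-8],
    [-6,1,-8],
    [0,0,0]
  ],
  "rotation": [
    [0,0,0],
    [0,0,0],
    [0,0,0],
    [0,0,0],
    [0,0,0],
    [0,0,0],
    [0,0,0],
    [0,0,0],
    [0,0,0],
    [0,0,0],
    [0,0,0],
    [0,0,0],
    [0,0,0],
    [0,0,0],
    [0,0,0],
    [0,0,0],
    [0,0,0],
    [0,0,0],
    [0,0,0],
    [0,0,0]
  ],
  "claw": [-1,-1,-1,-1,-1,-1,-1,-1,-1,-1,-1,-1,-1,-1,-1,-1,-1,-1,-1,-1]
}}

```text
t: 37.4
eef_pos: [0.4427, -0.205, 0.1817]
tcp_rot: [-0.001, 0.749, 0.663, -0.0]
wrist_force: [3.0, 2.6, -6.3]
opening: 0.0107
grasp_force: 43.7
```

```bash
python3 - <<'E'
from st import *
st()
th=np.linspace(.6,-.02,12); ex=np.array([.9925,-.122])
P=np.array([np.r_[-.153*np.cos(a)*ex,.153*np.sin(a)] for a in th])*1000
print(np.round(np.diff(P,axis=0),1).tolist(), P[-1]-P[0])
E
```

```text
t 37.4 tcp [ 442.7 -205.   181.7] yaw y -6.9 z [-0.002  0.001 -1.   ] open 10.7 gf 43.7 F [ 3.   2.6 -6.3] q [ 1.05  0.19 -0.76  1.78  0.14  1.23  0.13]
[[-4.6, 0.6, -7.3], [-4.2, 0.5, -7.5], [-3.8, 0.5, -7.7], [-3.4, 0.4, -7.9], [-2.9, 0.4, -8.1], [-2.4, 0.3, -8.3], [-2.0, 0.2, -8.4], [-1.5, 0.2, -8.5], [-1.0, 0.1, -8.6], [-0.6, 0.1, -8.6], [-0.1, 0.0, -8.6]] [-26.49285405   3.25655234 -89.45009443]
```

>>> {"api": "servo_tool", "payload": {
  "xyz": [
    [-5,1,-7],
    [-4,0,-8],
    [-4,1,-8],
    [-3,0,-8],
    [-3,1,-8],
    [-2,0,-8],
    [-2,0,-8],
    [-2,0,-9],
    [-1,0,-9],
    [0,0,-8],
    [0,0,-5],
    [0,0,0]
  ],
  "rotation": [
    [0,0,0],
    [0,0,0],
    [0,0,0],
    [0,0,0],
    [0,0,0],
    [0,0,0],
    [0,0,0],
    [0,0,0],
    [0,0,0],
    [0,0,0],
    [0,0,0],
    [0,0,0]
  ],
  "claw": [-1,-1,-1,-1,-1,-1,-1,-1,-1,-1,-1,-1]
}}

```text
t: 38.6
eef_pos: [0.416, -0.2018, 0.0953]
tcp_rot: [-0.002, 0.749, 0.663, -0.001]
wrist_force: [-5.1, 2.5, -2.3]
opening: 0.0105
grasp_force: 47.4
```

>>> {"api": "servo_tool", "payload": {
  "xyz": [
    [0,0,-3],
    [0,0,-2],
    [0,0,0]
  ],
  "rotation": [
    [0,0,0],
    [0,0,0],
    [0,0,0]
  ],
  "claw": [-1,-1,-1]
}}

```text
t: 38.9
eef_pos: [0.416, -0.2018, 0.0914]
tcp_rot: [-0.002, 0.749, 0.663, -0.001]
wrist_force: [-8.9, 5.5, 4.8]
opening: 0.0105
grasp_force: 48.2
```

>>> {"api": "servo_tool", "payload": {
  "xyz": [
    [0,0,-3],
    [0,0,0]
  ],
  "rotation": [
    [0,0,0],
    [0,0,0]
  ],
  "claw": [-1,-1]
}}

```text
t: 39.1
eef_pos: [0.416, -0.2019, 0.0907]
tcp_rot: [-0.002, 0.749, 0.663, -0.002]
wrist_force: [-22.3, 9.8, 36.7]
opening: 0.0104
grasp_force: 51.7
```

The lid is at its hard stop. I unload, release and back away.

>>> {"api": "servo_tool", "payload": {
  "xyz": [
    [0,0,3],
    [0,0,0],
    [0,0,0],
    [0,0,30],
    [0,0,40],
    [0,0,40],
    [0,0,40],
    [0,0,40],
    [-10,10,10],
    [0,0,0],
    [0,0,0]
  ],
  "rotation": [
    [0,0,0],
    [0,0,0],
    [0,0,0],
    [0,0,0],
    [0,0,0],
    [0,0,0],
    [0,0,0],
    [0,0,0],
    [0,0,0],
    [0,0,0],
    [0,0,0]
  ],
  "claw": [-1,-0.2,-0.2,-0.2,-0.2,-0.2,-0.2,-0.2,-0.2,-0.2,-0.2]
}}

```text
t: 40.2
eef_pos: [0.4081, -0.193, 0.2919]
tcp_rot: [0.0, 0.749, 0.663, -0.0]
wrist_force: [0.7, 0.0, -0.7]
opening: 0.034
grasp_force: 0.0
```

```bash
python3 - <<'E'
from st import *
st(); w=cam("wrist"); t=cam("top"); s=cam("scene")
th=np.radians(-6.9);ex=np.array([np.cos(th),np.sin(th)])
for x in blobs(w,(100,100,40),(130,255,255),80): print("bar",x[1],onz(w,*x[1],.112))
sb=[x for x in blobs(s,(108,120,60),(128,255,255)) if 130<x[1][0]<280]
print([x[1] for x in sb]); 
for x in blobs(w,(100,100,40),(130,255,255),80):
  for b in sb: print(two(w,x[1],s,b[1]))
o=np.zeros((600,800,3),np.uint8)
o[:420,:560]=w["bgr"]; o[:300,560:]=cv2.resize(s["bgr"][180:280,140:220],(240,300)); 
o[420:,:800]=cv2.resize(s["bgr"][150:285,100:400],(400,180)).repeat(1,0) if 0 else np.hstack([cv2.resize(s["bgr"][150:285,100:400],(400,180)),cv2.resize(t["bgr"][150:285,100:400],(400,180))])
cv2.imwrite("pics/f.png",o)
E
```

```text
t 40.2 tcp [ 408.1 -193.   291.9] yaw y -7.0 z [ 0.    -0.001 -1.   ] open 34.0 gf 0.0 F [ 0.7  0.  -0.7] q [ 1.13  0.01 -0.75  1.68  0.01  1.45  0.25]
bar (np.float64(292.8), np.float64(182.7)) [ 0.41690119 -0.19371623  0.112     ]
[(np.float64(205.5), np.float64(201.5))]
(array([ 0.41689887, -0.19363171,  0.11235783]), np.float64(1.4543875396214902e-05))
```

View pics/f.png

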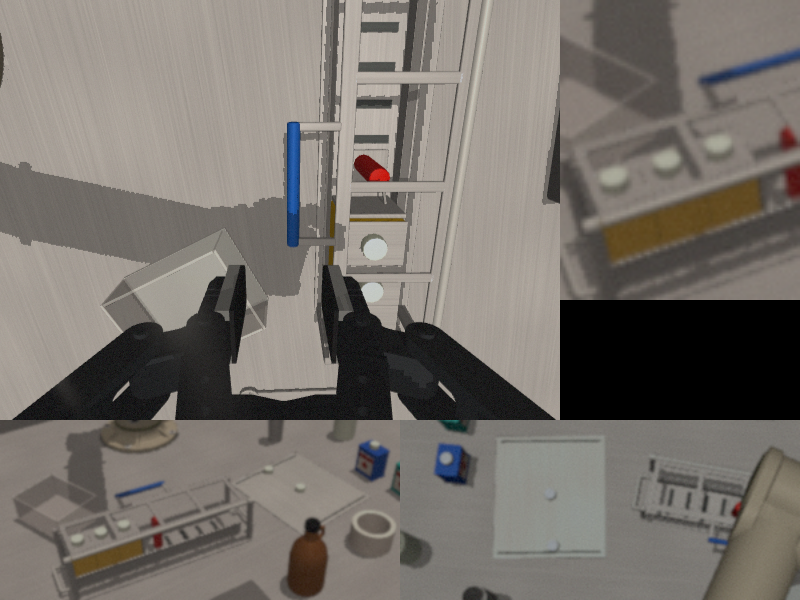

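The lid is level (bar at z = 0.112). The sheet is clear of tins, and the caps and tins sit in a row against the stop. One numeric check of the spacing comes next.

```bash
python3 - <<'E'
from st import *
w=cam("wrist");s=cam("scene"); th=np.radians(-6.9);ex=np.array([np.cos(th),np.sin(th)]);ey=np.array([-ex[1],ex[0]]);O=np.array([.5018,-.218])
for n,u,v,z in(("post",380,176,.09),("tin edge",370,221,.088),("cap",375,249,.102),("cap",372,292,.102)):
    q=onz(w,u,v,z)[:2]-O; print(n,np.round([q@ex*1000,q@ey*1000],1))
# scene caps in crop: scale 3
for u,v in((612,178),(667,160),(719,146)):
    q=onz(s,140+(u-560)/3,180+v/3,.102)[:2]-O; print("scene cap",np.round([q@ex*1000,q@ey*1000],1))
E
```

```text
post [-1.7 15.9]
tin edge [ -7.4 -31.9]
cap [ -3.6 -57. ]
cap [  -2.8 -106.9]
scene cap [   4.6 -159.7]
scene cap [   3.4 -108. ]
scene cap [  6.5 -58.7]
```

```bash
python3 -c "
from bench import robot
print(robot.job_done())"
```

```text
the job is handed in; nothing more can be done
None
```

I handed the job in at about 40 s of the 210 s: three tins were on the sheet, and all three now stand upright and square in the row (50 mm apart, first one at the wall), with the stop about 2 mm from the last tin, the lid fully down, and nothing else on the bench handled. The grader returned no verdict.

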